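Mark the sole with the green punch

ROBOT

A 7-joint arm with a two-finger parallel gripper is mounted at the origin on the work surface. World frame = base frame: x ahead of the robot, y to its left, z up, the work surface at z = 0. Lengths are in mm, angles in rad, forces in N, time in s.
With the tool pointing down it reaches from about 425 to 875 mm from the base axis. Payload 9.9 kg.
Tool frame: the origin (TCP) lies where the fingers leave the gripper's body, on its centre line; the fingertips stand 73 mm ahead of it and the grasp point (between the pads) lies 54 mm ahead of it; z points along the fingers, y is the direction in which the jaws open and shut (so a half turn about z gives the same grasp; the last joint's range is limited). The gripper opens to 85 mm and grips with 20 to 120 N. Pads are 22 mm wide; open, the fingers measure 114 mm over their backs; the gripper's body (76 mm by 85 mm) begins 54 mm behind the grasp point. The pads swing forward as they close: fully open they stand 13 mm farther back than shut.
Start: joints at [1.175, 0.576, 0.025, 1.437, -0.015, 1.129, -0.057], TCP at [207.076, -642.457, 303.889] pointing down, gripper open.
Joint ranges: [-2.76, 2.76], [-0.34, 2.15], [-1.52, 1.57], [0.19, 2.46], [-1.09, 4.23], [0.17, 1.99], [-2.82, 2.82]. Speed limits (rad/s): [2.22, 2.22, 3.01, 3.01, 3.14, 3.14, 3.14].

INTERFACE

Orientations are given as a rotation vector (axis times angle).
In Python, from plant import arm gives the robot as it stands.
- The arm moves only by the shell command python3 -m creep 'ROWS' [OPENING]. ROWS is JSON, a list that holds one entry, the list of rows, each a list of 6 numbers: the shift along the tool's x, y, z in cm, then the turn, a rotation vector about the tool's x, y, z in rad. A call has 1 to 10 rows; each row is the pose to reach, as a shift and turn from the pose commanded when the call began, along the tool's axes at that moment; what a row does not reach only later rows make up. A row lasts 1/12 s, in which the tool goes at most 41.7 mm and 7.16 degrees, less where a joint would pass 70% of its speed; a pose out of reach is approached as far as the arm can. A call with a gripper value outside its range is refused whole. OPENING is the finger opening in cm, from 0 to 8.54, set as the call begins (- or left out, the last holds). The fingers move at their own pace and stop on an object; the grip force is fixed at half the most. Time passes only in rows, so rows that repeat a pose let the fingers close. It gives the time, the measured TCP pose, the force and the opening at its end, in the units of the state.
- arm.read_state(): the state, without advancing time (a new reading comes with each control period).
- arm.read_camera(name): name is "scene" or "top" or "wrist"; returns the picture (400x640x3 uint8, red, green, blue); there is no depth.
- arm.get_calibration(name): a dict with "fx", "fy", "cx", "cy" (pixels), "cam_to_world" (4x4, takes a point from camera to world coordinates). Camera axes: x right, y up, looking along -z (the intrinsics and any distortion apply to the point x, -y, -z); pixel columns grow to the right and rows downward; lengths in mm; the calibration is good to about 2 mm. A picture is of the moment at which its call begins: read the wrist's pose just before it. get_calibration takes no time and is no camera call; for the wrist camera it gives the pose at the moment of the call.
- arm.finish_job(): hands the job in, once; it reports no verdict.
The state is a dict: "clock": time; "q": joint angles; "dq": joint speeds; "effort": joint torques, N m; "tcp_pos": TCP position; "ee_rot": TCP orientation; "contact_force": force on the tool from outside, world axes, zero at the start; "torque": the same for the moment, N m; "gripper_width": finger opening in mm.
Only numpy, scipy, OpenCV 4.12 (cv2) and the standard library are available. Lean on these libraries where they do the work, as an engineer would, in place of code of your own. Each camera call takes 0.05 s, during which the arm holds its last target.

TASK

Mark the shoe sole in the jig: with the fingertips, gently press the cap of the green marking punch down, practically to its stop, and keep it down for about two seconds so that the mark takes. Then let it spring back up and draw the hand clear. Do not grip or pull up the cap, do not touch the red, blue and yellow punches, and leave the tin, the heels and the hammer where they are.

Things in the scene. Friction and masses are not known exactly. Their poses are not given: they have to be found in the camera images.
- jig: sole-marking jig, fixed on the bench: plywood board 150 x 340 x 12 mm with a dark shoe sole lying on it and a flat aluminium bridge bar (36 mm wide, 322 mm long) along the middle, over it, its top 70 mm above the bench. Origin: centre of the underside; y along the bridge, x across it, z up. Four sprung marking punches stand on the bridge in a row, 75 mm apart (at y = -112.5, -37.5, 37.5, 112.5 mm), colours in any order
- green_top (a point): centre of the top face of the green cap of a marking punch: a flat round cap 34 mm across and 12 mm thick, its top 114 mm above the bench when at rest, on a thin stem; the point moves with the cap. z up
- green (a joint): the green marking punch. 0: at rest, sprung up; grows as its cap is pressed down, 0.012 (12 mm): at its stop; negative: pulled up. Same spring as all: 450 N/m from rest, so about 5.4 N at the stop. The mark is made when the cap is about 8 mm or more down; 10 mm down is a good press
- green_unit: dark steel guide sleeve (30 mm across, 16 mm high) of the green punch, fixed to the bridge, the punch included. Origin: on the sleeve's axis, at the bridge's top
- red_top (a point): centre of the top face of the red cap of a marking punch: a flat round cap 34 mm across and 12 mm thick, its top 114 mm above the bench when at rest, on a thin stem; the point moves with the cap. z up
- red (a joint): the red marking punch. 0: at rest, sprung up; grows as its cap is pressed down, 0.012 (12 mm): at its stop; negative: pulled up. Same spring as all: 450 N/m from rest, so about 5.4 N at the stop
- red_unit: dark steel guide sleeve (30 mm across, 16 mm high) of the red punch, fixed to the bridge, the punch included. Origin: on the sleeve's axis, at the bridge's top
- blue_top (a point): centre of the top face of the blue cap of a marking punch: a flat round cap 34 mm across and 12 mm thick, its top 114 mm above the bench when at rest, on a thin stem; the point moves with the cap. z up
- blue (a joint): the blue marking punch. 0: at rest, sprung up; grows as its cap is pressed down, 0.012 (12 mm): at its stop; negative: pulled up. Same spring as all: 450 N/m from rest, so about 5.4 N at the stop
- blue_unit: dark steel guide sleeve (30 mm across, 16 mm high) of the blue punch, fixed to the bridge, the punch included. Origin: on the sleeve's axis, at the bridge's top
- yellow_top (a point): centre of the top face of the yellow cap of a marking punch: a flat round cap 34 mm across and 12 mm thick, its top 114 mm above the bench when at rest, on a thin stem; the point moves with the cap. z up
- yellow (a joint): the yellow marking punch. 0: at rest, sprung up; grows as its cap is pressed down, 0.012 (12 mm): at its stop; negative: pulled up. Same spring as all: 450 N/m from rest, so about 5.4 N at the stop
- yellow_unit: dark steel guide sleeve (30 mm across, 16 mm high) of the yellow punch, fixed to the bridge, the punch included. Origin: on the sleeve's axis, at the bridge's top
- tin: loose round metal tin with a blue band, 71 mm across, 74 mm high, about 250 g, near one end of the jig. Origin: centre of its underside
- heels: loose block of three stacked shoe heels, 65 x 60 x 33 mm, about 150 g, near one end of the jig. Origin: under its middle
- hammer: loose hammer, 260 mm long, lying between the robot and the jig, under 50 mm high. Origin: about its middle, on the underside; x along the handle towards the head
Not all that is in view belongs to the job. Leave any purple look-alike of the heels alone. Several things have the shape of the tin; the one meant has the colours described above.

How it is judged:
By the outcome, as a careful person would: the job done as asked, in the order asked, and still so for the second after the job is handed in, with the robot touching nothing.
It also fails if it takes over 35 s, if anything falls off the work surface, if the arm or the gripper's body presses on something with over 40 N, if the wrist force passes 120 N, or if a joint passes its speed limit or range.

## Working session

There is one attempt and no reset: what is moved stays moved. The work goes in short steps, Python scripts to look and compute and a shell command to move; the robot and the scene stay as the last step left them, time stands still between calls to the robot, and variables do not carry over. Pictures are saved under pics/ and viewed, and the job is handed in when it is done.

```bash
ls; mkdir -p pics; python3 - <<'E'
from plant import arm
import cv2
s=arm.read_state();print(s)
for n in ("scene","top"):
    im=arm.read_camera(n);cv2.imwrite(f"pics/{n}0.png",im[:,:,::-1])
    print(arm.get_calibration(n))
E
```

```text
pics
{'clock': 0.0, 'q': array([ 1.17519147,  0.57656589,  0.02482547,  1.43790304, -0.01497078,
        1.129009  , -0.05649172]), 'dq': array([ 0.00047394,  0.0007483 ,  0.00101566,  0.00027524,  0.00020865,
        0.00037368, -0.00092459]), 'effort': array([-7.44531390e-04, -7.65758586e+01,  2.25057609e+00, -2.85975695e+01,
        1.54177914e-02,  1.26843061e-02,  3.37527911e-05]), 'tcp_pos': array([ 206.9864892 , -642.13198622,  303.02119923]), 'ee_rot': array([-3.10183315e+00, -4.87651872e-01,  5.78614486e-04]), 'contact_force': array([-0.28944791, -0.26027823,  1.34408087]), 'torque': array([-0.02843805, -0.0885612 , -0.01415804]), 'gripper_width': 85.19748062222128}
{'fx': 382.7168837016116, 'fy': 382.7168837016116, 'cx': 322.8150738124789, 'cy': 196.96047736584168, 'cam_to_world': array([[-2.49223768e-01, -5.16145018e-01,  8.19439952e-01,
         1.22212492e+03],
       [ 9.68132722e-01, -1.54301696e-01,  1.97256227e-01,
         2.00536675e+02],
       [ 2.46281560e-02,  8.42487571e-01,  5.38152531e-01,
         5.37941842e+02],
       [ 0.00000000e+00,  0.00000000e+00,  0.00000000e+00,
         1.00000000e+00]])}
{'fx': 442.74455563759244, 'fy': 442.74455563759244, 'cx': 322.74520359388725, 'cy': 200.72148679229397, 'cam_to_world': array([[-1.67140887e-02,  9.82481806e-01, -1.85607491e-01,
         3.71738084e+02],
       [-9.99753177e-01, -1.91392090e-02, -1.12816637e-02,
         2.33176115e+01],
       [-1.46364099e-02,  1.85373116e-01,  9.82559201e-01,
         1.11449661e+03],
       [ 0.00000000e+00,  0.00000000e+00,  0.00000000e+00,
         1.00000000e+00]])}
```

View pics/scene0.png

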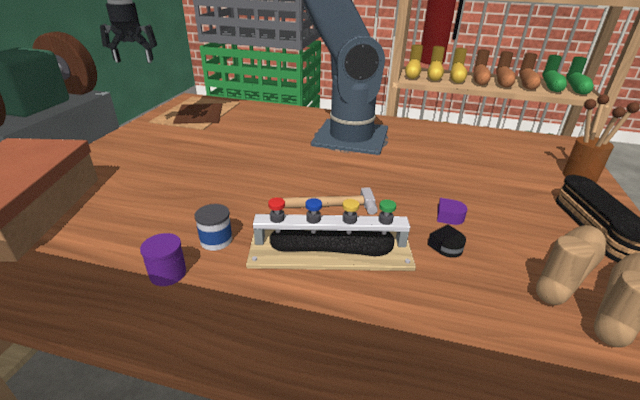

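View pics/top0.png

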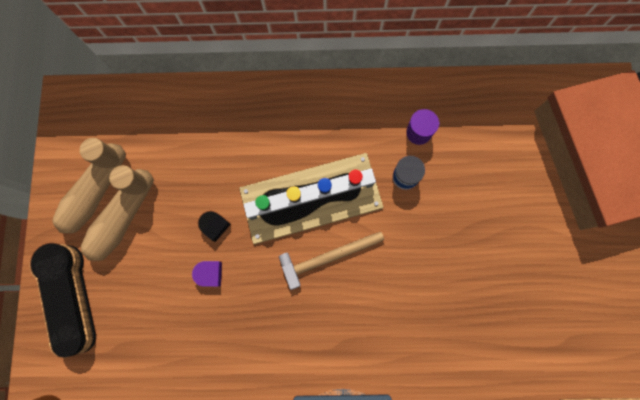

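Both pictures show the four caps in a row. In scene they are red (277,203), blue (314,203), yellow (351,204) and green (388,205). In top they are green (262,202), yellow (293,194), blue (325,185) and red (355,177). The green lasts on the shelf (scene 555-580,80) are not part of the job. I choose green and check it in a close crop.

```bash
cat > h.py <<'E'
import numpy as np, cv2
from plant import arm
def ray(n,u,v):
    c=arm.get_calibration(n);M=c["cam_to_world"]
    d=M[:3,:3]@np.array([(u-c["cx"])/c["fx"],-(v-c["cy"])/c["fy"],-1.]);return M[:3,3],d
def atz(n,u,v,z):
    o,d=ray(n,u,v);return o+d*(z-o[2])/d[2]
E
python3 - <<'E'
import cv2,numpy as np
a=cv2.imread('pics/scene0.png')[185:275,240:420];b=cv2.imread('pics/top0.png')[150:250,230:390]
cv2.imwrite('pics/c0.png',np.vstack([cv2.resize(x,(720,k),interpolation=cv2.INTER_CUBIC)[:300 if k==360 else 300] for x,k in((a,360),(b,450))]))
from h import *
ims={n:cv2.imread(f'pics/{n}0.png') for n in('scene','top')}
R={'green':(50,75),'yellow':(20,32),'blue':(100,125),'red':(0,6)}
for n,box in(('top',(240,150,390,230)),('scene',(250,190,410,222))):
    x0,y0,x1,y1=box;h=cv2.cvtColor(ims[n][y0:y1,x0:x1],cv2.COLOR_BGR2HSV)
    for k,(l,u) in R.items():
        m=cv2.inRange(h,(l,170,70),(u,255,255));N,L,st,c=cv2.connectedComponentsWithStats(m)
        i=1+st[1:,4].argmax();p=c[i]+[x0,y0];print(n,k,p.round(1),st[i],atz(n,*p,110).round(1))
E
```

```text
Traceback (most recent call last):
ValueError: attempt to get argmax of an empty sequence
```

View pics/c0.png

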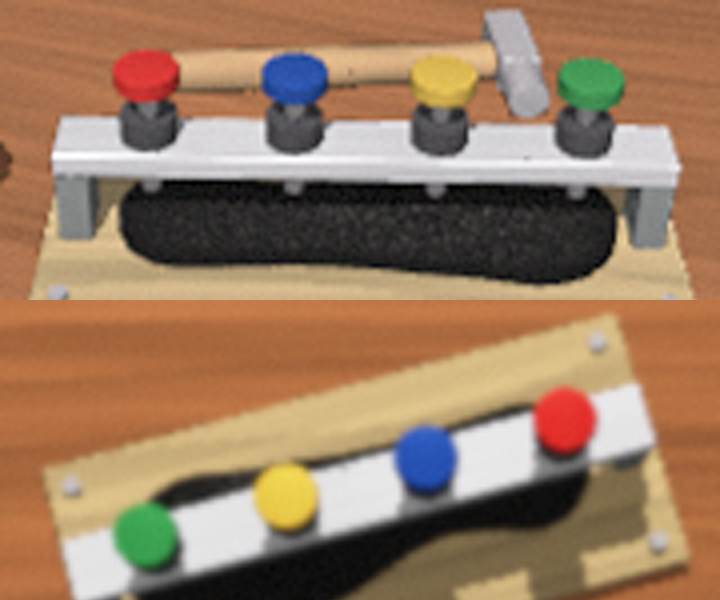

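The close crop confirms green as the cap at the end of the row: its top face is at scene (388,204.5) and top (262.7,202). Red is at the other end.

```bash
python3 - <<'E'
from h import *
pts={'green':((262.5,201.8),(388,204)),'yellow':((293.6,193.4),(351,203.3)),'blue':((324.7,184.9),(313.7,202.8)),'red':((355.5,176.6),(276.8,202.3))}
for k,(t,s) in pts.items():
    print(k,atz('top',*t,113).round(1),atz('scene',*s,113).round(1))
from scipy.spatial.transform import Rotation as R
print(R.from_rotvec(arm.read_state()['ee_rot']).as_matrix().round(3))
E
```

```text
green [561.1 173.8 113. ] [562.9 177.7 113. ]
yellow [579.5 101.9 113. ] [581.8 105.2 113. ]
blue [598.1  29.7 113. ] [601.5  32.6 113. ]
red [616.5 -42.2 113. ] [620.9 -38.9 113. ]
[[ 0.952  0.307 -0.001]
 [ 0.307 -0.952  0.001]
 [-0.    -0.001 -1.   ]]
```

```bash
python3 -m creep '[[[1.5,-0.8,0,0,0,-0.03],[4.5,-2.4,0,0,0,-0.09],[8,-4.1,0,0,0,-0.15],[11.5,-5.9,0,0,0,-0.21],[15,-7.7,0,0,0,-0.28],[18.5,-9.5,0,0,0,-0.35],[22,-11.3,0,0,0,-0.42],[25.5,-13,0,0,0,-0.49],[28.5,-14.7,0,0,0,-0.56],[31,-16,0,0,0,-0.62]]]' 0; cat >> h.py <<'E'
from scipy.spatial.transform import Rotation as Ro
def go(target):
    s=arm.read_state();R=Ro.from_rotvec(s['ee_rot']).as_matrix()
    print(s['clock'],s['tcp_pos'].round(1),s['contact_force'].round(1),s['gripper_width'].round(1),'toolx',R[:,0].round(3),'tooly',R[:,1].round(3),'tilt',R[:,2].round(3))
    print('shift cm',(R.T@(np.array(target)-s['tcp_pos'])/10).round(2))
E
python3 -c "
from h import *
go([562,175.5,303])"
```

```text
clock: 0.93
tcp_pos: [455.2, -391.6, 303.8]
ee_rot: [-2.801, -1.421, -0.001]
contact_force: [0.5, -0.1, -0.2]
gripper_width: -0.3Traceback (most recent call last):
  File "<string>", line 3, in <module>
    go([562,175.5,303])
    ~~^^^^^^^^^^^^^^^^^
  File "h.py", line 11, in go
    print(s['clock'],s['tcp_pos'].round(1),s['contact_force'].round(1),s['gripper_width'].round(1),'toolx',R[:,0].round(3),'tooly',R[:,1].round(3),'tilt',R[:,2].round(3))
                                                                       ^^^^^^^^^^^^^^^^^^^^^^^^
AttributeError: 'float' object has no attribute 'round'
```

```bash
sed -i "s/s\['gripper_width'\].round(1)/round(s['gripper_width'],1)/" h.py; python3 -c "
from h import *
go([562,175.5,303])"
```

```text
0.9333 [ 455.2 -391.6  303.8] [ 0.5 -0.1 -0.2] -0.3 toolx [0.591 0.807 0.001] tooly [ 0.807 -0.591 -0.   ] tilt [ 0.     0.001 -1.   ]
shift cm [ 52.07 -24.88   0.15]
```

```bash
python3 -m creep '[[[2,-1,0,0,0,-0.04],[5,-2.4,0,0,0,-0.1],[8.2,-3.9,0,0,0,-0.16],[11.5,-5.5,0,0,0,-0.22],[15,-7.2,0,0,0,-0.28],[18.5,-8.8,0,0,0,-0.35],[22,-10.5,0,0,0,-0.42],[25.5,-12.2,0,0,0,-0.49],[28.5,-13.6,0,0,0,-0.55],[31,-14.8,0,0,0,-0.6]]]'; python3 -c "
from h import *
go([562,175.5,303])"
```

```text
clock: 1.77
tcp_pos: [519.0, -54.4, 304.0]
ee_rot: [-2.257, -2.185, -0.001]
contact_force: [1.2, 0.3, -0.6]
gripper_width: -0.3
1.7667 [519.  -54.4 304. ] [ 1.2  0.3 -0.6] -0.3 toolx [0.033 0.999 0.001] tooly [ 0.999 -0.033  0.   ] tilt [ 0.     0.001 -1.   ]
shift cm [23.12  3.55  0.12]
```

```bash
python3 -m creep '[[[3,0.5,0,0,0,-0.05],[6,0.9,0,0,0,-0.1],[9,1.4,0,0,0,-0.15],[12,1.9,0,0,0,-0.2],[15,2.3,0,0,0,-0.25],[18,2.8,0,0,0,-0.28],[20.5,3.2,0,0,0,-0.28],[22,3.4,0,0,0,-0.28],[23,3.6,0,0,0,-0.28],[23,3.6,0,0,0,-0.28]]]'; python3 - <<'E'
from h import *
go([562,175.5,220])
im=arm.read_camera('wrist');cv2.imwrite('pics/w1.png',im[:,:,::-1])
im=arm.read_camera('top');cv2.imwrite('pics/t1.png',cv2.resize(im[130:250,200:400,::-1],(800,480),interpolation=cv2.INTER_CUBIC))
c=arm.get_calibration('wrist');M=c['cam_to_world']
def proj(p):
    q=M[:3,:3].T@(np.array(p)-M[:3,3]);return (c['cx']+c['fx']*q[0]/-q[2],c['cy']-c['fy']*q[1]/-q[2])
print(proj([562,175.5,114]),proj([580.5,103.5,114]),M[:3,3],c['fx'])
s=arm.read_state();print('tip',proj(s['tcp_pos']+[0,0,-73]))
E
```

```text
clock: 2.6
tcp_pos: [563.6, 173.1, 303.7]
ee_rot: [-1.933, -2.475, -0.001]
contact_force: [0.1, -0.5, -0.5]
gripper_width: -0.1
2.6 [563.6 173.1 303.7] [ 0.1 -0.5 -0.5] -0.1 toolx [-0.242  0.97   0.001] tooly [ 0.97   0.242 -0.   ] tilt [-0.     0.001 -1.   ]
shift cm [ 0.27 -0.1   8.37]
(np.float64(309.3180585886415), np.float64(189.77979063050122)) (np.float64(310.1907652464769), np.float64(271.1707868951864)) [548.1660859  234.13253766 373.68911183] 321.0183897990739
tip (np.float64(309.6960781394692), np.float64(256.35860974942995))
```

View pics/w1.png

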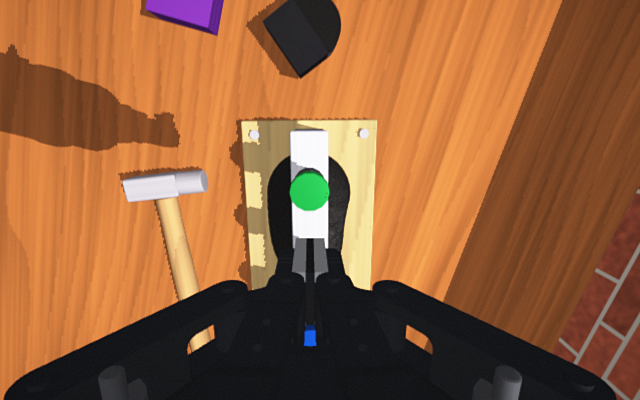

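View pics/t1.png

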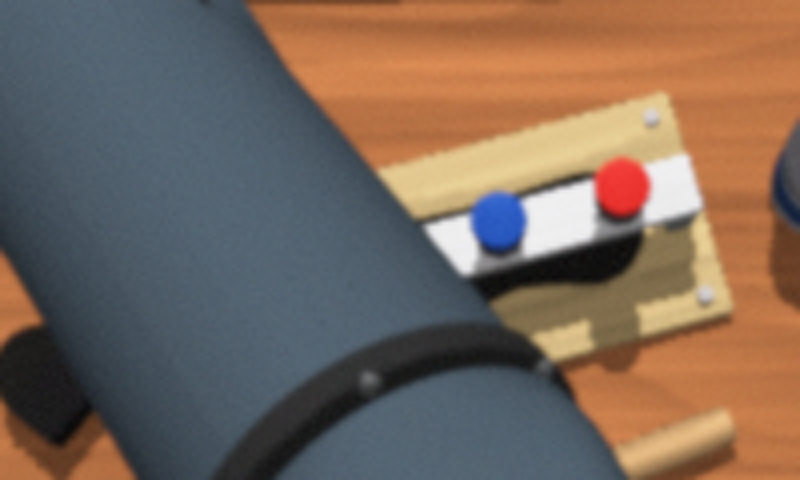

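Wrist view: the green cap is at (309.5,192), against a predicted (309,190), so the estimate is good to about 2 mm. The fingertips (about 310,240-256) line up with it. The top view is blocked by the arm. I descend to just above the cap.

```bash
python3 -m creep '[[[0.1,-0.1,1,0,0,0],[0.1,-0.1,2.5,0,0,0],[0.1,-0.1,4,0,0,0],[0.1,-0.1,5.5,0,0,0],[0.1,-0.1,7,0,0,0],[0.1,-0.1,8.2,0,0,0],[0.1,-0.1,9.2,0,0,0],[0.1,-0.1,9.7,0,0,0],[0.1,-0.1,9.7,0,0,0],[0.1,-0.1,9.7,0,0,0]]]'; python3 - <<'E'
from h import *
go([562.4,173.8,187])
im=arm.read_camera('scene');cv2.imwrite('pics/s2.png',cv2.resize(im[150:250,300:450,::-1],(750,500),interpolation=cv2.INTER_CUBIC))
im=arm.read_camera('wrist');cv2.imwrite('pics/w2.png',im[:,:,::-1])
E
```

```text
clock: 3.53
tcp_pos: [562.9, 170.8, 207.0]
ee_rot: [1.939, 2.472, -0.0]
contact_force: [0.4, -0.4, 0.1]
gripper_width: -0.3
3.5333 [562.9 170.8 207. ] [ 0.4 -0.4  0.1] -0.3 toolx [-0.238  0.971 -0.   ] tooly [ 0.971  0.238 -0.   ] tilt [-0. -0. -1.]
shift cm [0.3  0.02 2.  ]
```

View pics/s2.png

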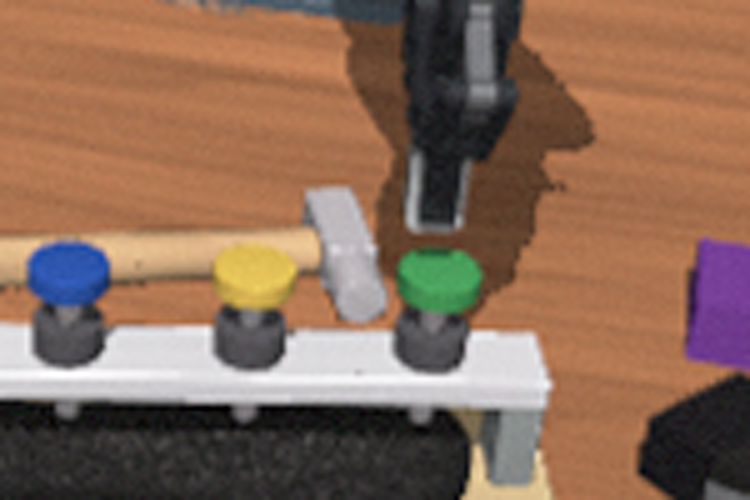

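View pics/w2.png

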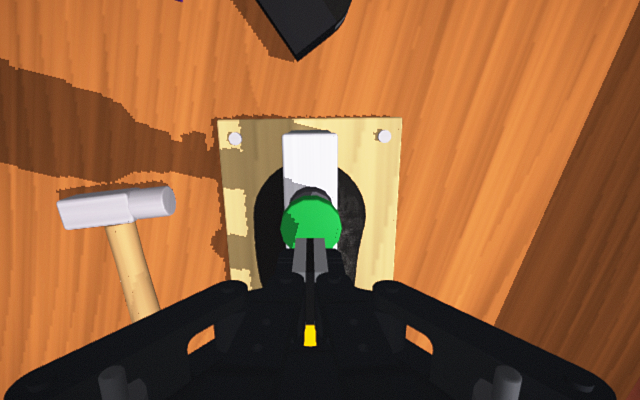

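The scene crop shows the closed fingertips (437,228) centred just above the green cap (440,263), with a gap of about 17-20 mm. The wrist view shows the tips a little short of the centre along tool x, so I correct by 3 mm and go down to about contact.

```bash
python3 -m creep '[[[0.3,0,0.3,0,0,0],[0.3,0,0.7,0,0,0],[0.3,0,1.1,0,0,0],[0.3,0,1.5,0,0,0],[0.3,0,1.8,0,0,0],[0.3,0,2.0,0,0,0],[0.3,0,2.2,0,0,0],[0.3,0,2.4,0,0,0],[0.3,0,2.4,0,0,0],[0.3,0,2.4,0,0,0]]]'; python3 - <<'E'
from h import *
go([562.4,173.8,177])
im=arm.read_camera('scene');cv2.imwrite('pics/s3.png',cv2.resize(im[150:250,300:450,::-1],(750,500),interpolation=cv2.INTER_CUBIC))
E
```

```text
clock: 4.47
tcp_pos: [562.1, 174.0, 182.9]
ee_rot: [-1.938, -2.472, 0.0]
contact_force: [-1.2, -0.3, 2.0]
gripper_width: -0.1
4.4667 [562.1 174.  182.9] [-1.2 -0.3  2. ] -0.1 toolx [-0.239  0.971 -0.   ] tooly [ 0.971  0.239 -0.   ] tilt [-0. -0. -1.]
shift cm [-0.03  0.03  0.59]
```

View pics/s3.png

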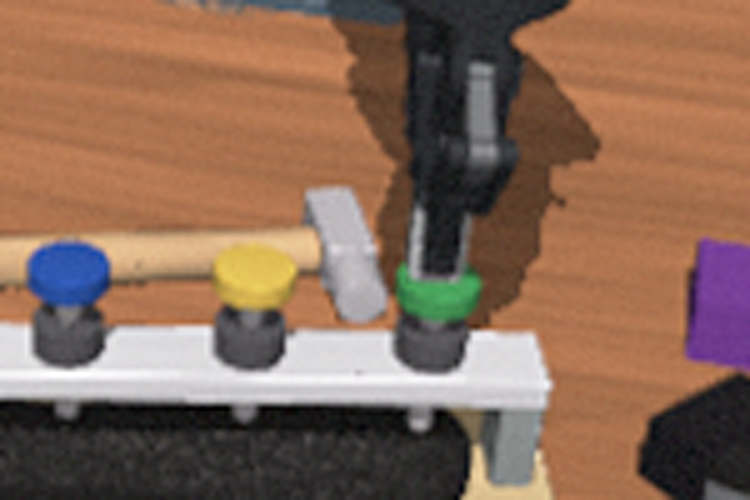

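The tips sit centred on the green cap, which is about 4 mm down (2.0 N; its lower pin at (420,415) has moved down). I press about 6.5 mm further.

```bash
python3 -m creep '[[[0,0,0.15,0,0,0],[0,0,0.3,0,0,0],[0,0,0.45,0,0,0],[0,0,0.55,0,0,0],[0,0,0.65,0,0,0],[0,0,0.65,0,0,0],[0,0,0.65,0,0,0]]]'; python3 - <<'E'
from h import *
go([562.4,173.8,175.5])
im=arm.read_camera('scene');cv2.imwrite('pics/s4.png',cv2.resize(im[150:250,300:450,::-1],(750,500),interpolation=cv2.INTER_CUBIC))
E
```

```text
clock: 5.1
tcp_pos: [562.2, 174.1, 176.5]
ee_rot: [1.938, 2.472, 0.0]
contact_force: [-1.4, -1.3, 4.9]
gripper_width: -0.0
5.1 [562.2 174.1 176.5] [-1.4 -1.3  4.9] -0.0 toolx [-0.239  0.971  0.   ] tooly [0.971 0.239 0.   ] tilt [ 0.  0. -1.]
shift cm [-0.04  0.01  0.1 ]
```

View pics/s4.png

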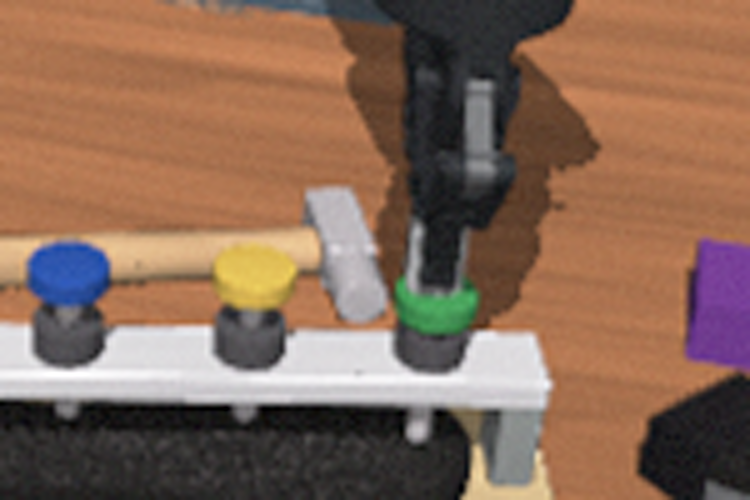

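It is about 10.5-10.9 mm down (4.9 N), the cap is nearly on the sleeve, and the tips are still on it. Now I hold.

```bash
python3 -m creep '[[[0,0,0.02,0,0,0],[0,0,0.02,0,0,0],[0,0,0.02,0,0,0],[0,0,0.02,0,0,0],[0,0,0.02,0,0,0],[0,0,0.02,0,0,0],[0,0,0.02,0,0,0],[0,0,0.02,0,0,0],[0,0,0.02,0,0,0],[0,0,0.02,0,0,0]]]'
python3 -m creep '[[[0,0,0,0,0,0],[0,0,0,0,0,0],[0,0,0,0,0,0],[0,0,0,0,0,0],[0,0,0,0,0,0],[0,0,0,0,0,0],[0,0,0,0,0,0],[0,0,0,0,0,0],[0,0,0,0,0,0],[0,0,0,0,0,0]]]'
python3 -m creep '[[[0,0,0,0,0,0],[0,0,0,0,0,0],[0,0,0,0,0,0],[0,0,0,0,0,0],[0,0,0,0,0,0],[0,0,0,0,0,0]]]'
```

```text
clock: 5.98
tcp_pos: [562.2, 174.1, 176.2]
ee_rot: [1.938, 2.472, 0.0]
contact_force: [-1.0, -0.9, 4.2]
gripper_width: 0.3
clock: 6.82
tcp_pos: [562.1, 174.1, 176.2]
ee_rot: [-1.938, -2.472, -0.0]
contact_force: [-0.6, -0.3, 3.7]
gripper_width: -0.2
clock: 7.32
tcp_pos: [562.2, 174.1, 176.2]
ee_rot: [-1.938, -2.472, -0.0]
contact_force: [-0.5, -0.7, 4.9]
gripper_width: -0.1
```

The cap was held for about 2.3 s. Now I release it slowly and go straight up.

```bash
python3 -m creep '[[[0,0,-0.3,0,0,0],[0,0,-0.6,0,0,0],[0,0,-0.9,0,0,0],[0,0,-1.2,0,0,0],[0,0,-1.6,0,0,0],[0,0,-2.5,0,0,0],[0,0,-4,0,0,0],[0,0,-6,0,0,0],[0,0,-8,0,0,0],[0,0,-10,0,0,0]]]'
python3 -m creep '[[[-1,0,-2,0,0,0],[-3,-2,-3,0,0,0],[-5,-5,-3,0,0,0],[-7,-8,-3,0,0,0],[-9,-11,-3,0,0,0],[-11,-13,-3,0,0,0],[-12,-14,-3,0,0,0],[-12,-14,-3,0,0,0],[-12,-14,-3,0,0,0],[-12,-14,-3,0,0,0]]]'
python3 - <<'E'
from h import *
go([562.4,173.8,175.5])
im=arm.read_camera('scene')[:,:,::-1];cv2.imwrite('pics/s5.png',im)
cv2.imwrite('pics/s5c.png',cv2.resize(im[180:280,240:420],(720,400),interpolation=cv2.INTER_CUBIC))
a=cv2.imread('pics/scene0.png').astype(int);d=abs(a-im).max(2)
for k,b in dict(jig=(245,190,416,272),tin=(190,203,235,250),heels=(425,222,470,258)).items():
    x0,y0,x1,y1=b;print(k,(d[y0:y1,x0:x1]>60).sum())
E
```

```text
clock: 8.15
tcp_pos: [561.9, 174.1, 277.7]
ee_rot: [-1.938, -2.472, -0.0]
contact_force: [0.4, -0.5, 0.7]
gripper_width: -0.2
clock: 8.98
tcp_pos: [455.4, 25.0, 306.7]
ee_rot: [1.937, 2.473, 0.002]
contact_force: [-0.3, 0.7, -0.2]
gripper_width: -0.1
8.9833 [455.4  25.  306.7] [-0.3  0.7 -0.2] -0.1 toolx [-0.239  0.971  0.   ] tooly [0.971 0.239 0.001] tilt [ 0.001  0.001 -1.   ]
shift cm [11.88 13.93 13.15]
jig 0
tin 0
heels 0
```

View pics/s5.png

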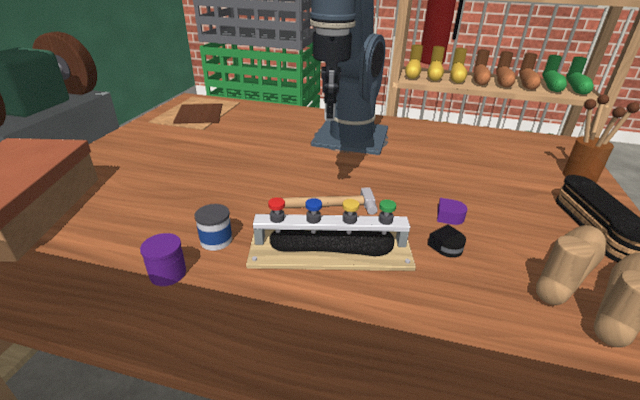

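View pics/s5c.png

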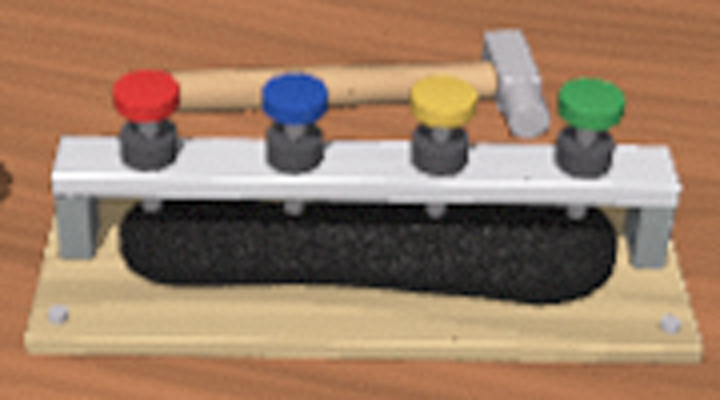

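The green cap is back at its rest position (scene 388,205). The other caps, tin, heels and hammer look unchanged, and the hand is clear.

```bash
python3 -c "
from plant import arm
print(arm.finish_job())"
```

```text
the job is handed in; nothing more can be done
None
```

I pressed the green cap down about 10.5–11 mm of its 12 mm with the closed fingertips and held it there for about 2.3 s. I then let it spring back and drew the hand clear, handing the job in at about 9 s on the robot's clock.

- **Press depth:** this comes from the distance I moved and the spring force, not from a direct reading. The upward force at the tool was mostly about 4.9 N. Two readings during the hold were lower, 4.2 and 3.7 N, while the tool's measured height stayed within 0.3 mm, so I put that down to sensor noise.
- **Final check:** in the last scene picture the green cap is back at its rest position. Comparing it with the first picture showed no changed pixels around the jig, tin and heels. The hammer I checked by eye, and it looks unmoved.

No check failed.

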